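# Wedge the bottom cover of a laptop off its base and hold it

## Task

The laptop lies upside down in its cradle with all its screws out and only the clips along its rear edge still holding the bottom cover. Pick up the nylon pry wedge, push its thin end straight into the pry notch in the middle of the cover's front edge until that edge just lifts off the base by about 4 mm (never beyond 9 mm, a ribbon cable is still plugged in), and finish there, still gripping the wedge, so that the wedge alone keeps the cover up. Leave the phone, the screwdriver, the flat spudger and the pump dispenser where they are.

Things in the scene. Friction and masses are not known exactly. Their poses are not given: they have to be found in the camera images.
- wedge: loose off-white nylon pry wedge, 35 g, 110 long x 22 wide, lying on its flat underside on the green cutting mat (mat top 3 mm above the bench). Origin: centre of underside; x points to the thin end, z up. x = -55 to -9 mm: handle block 18 high (grip across the 22 mm width, at x = -32 mm); from there the top slopes evenly, 1 in 4, down to 2 mm thick at the thin end, x = +55 mm
- wedge_tip (a point): middle of the wedge's thin end, 1 mm above its underside; axes as the wedge's
- laptop: silver laptop, upside down, clamped immovably in a dark cradle on the mat; 210 deep x 300 wide x 20 high. Origin: centre of its underside, on the mat. x points from the front edge (x = -105 mm) to the rear, y along the front edge, z up. The cradle (rail behind, arms beside the short sides) is under 15 mm high and reaches up to 40 mm outside the laptop; nothing stands before the front edge
- notch (a point): the pry notch, a dark slot through the front rim in the middle of the front edge: 36 wide, 5 high (12 to 17 mm above the mat), closed above by the cover, free for 50 mm inwards. This point: in the plane of the front edge, middle of the slot, on its flat floor (12 mm above the mat, 15 mm above the bench); axes as the laptop's: +x is the way to push in
- cover: the laptop's bottom cover, now on top: aluminium plate 210 x 300 x 3, about 220 g, underside 17 mm above the mat when shut. It swings up about its rear edge as on a hinge, and the rear clips spring it back: its front edge takes about 3 to 4 N to start lifting, 1.7 N more at 5 mm. Origin: middle of its rear edge, underside; axes as the laptop's when shut
- cover_lip (a point): middle of the cover's front edge, underside, over the notch: 17 mm above the mat (20 mm above the bench) when shut; rises as the cover lifts. With the wedge's underside on the notch floor the lip meets the slope when the thin end is 12 mm inside the front edge, then rises about 1 mm per 4 mm of push
- phone: bystander: dark smartphone lying on the mat, 160 x 75 x 8; origin centre of its underside, x along it
- screwdriver: bystander: steel precision screwdriver lying on the mat, 142 long, 12 thick; origin on its underside near its middle, x along it
- spudger: bystander: flat black pry bar of even thickness, 150 x 12 x 4, lying on the mat (not the wedge); origin centre of its underside, x along it
- dispenser: bystander: glass pump dispenser standing on the mat, 72 wide, 100 high; origin centre of its underside

How it is judged:
By the outcome, as a careful person would: the job done as asked, in the order asked, and still so for the second after the job is handed in, while the arm keeps its last pose, push and grip.
It also fails if it takes over 45 s, if anything falls off the work surface, if the arm or the gripper's body presses on something with over 40 N, if the wrist force passes 120 N, or if a joint passes its speed limit or range.

## Robot

A 6-joint arm with a two-finger parallel gripper is mounted at the origin on the work surface. World frame = base frame: x ahead of the robot, y to its left, z up, the work surface at z = 0. Lengths are in m, angles in degrees, forces in N, time in s.
With the tool pointing down it reaches from about 0.25 to 0.85 m from the base axis. Payload 12.5 kg.
Tool frame: the origin (TCP) lies on the centre line of the jaws, within the pads' length; the fingertips stand 19 mm ahead of it and the grasp point (between the pads) is the TCP (r.finger_overhang is the distance from the TCP to the fingertips, in m); z points along the fingers, y is the line along which they close (so a half turn about z gives the same grasp; the last joint's range is limited). The gripper opens to 93 mm and grips with 3 to 60 N. Pads are 15 mm wide; open, the fingers measure 128 mm over their backs; the gripper's body (75 mm by 188 mm) begins 65 mm behind the grasp point.
Start: joints at [65.97, 20.094, 94.641, -0, 65.266, -4.847], TCP at [0.181, 0.519, 0.238] pointing down, gripper open.
Joint ranges: [-157.81, 157.81], [-45, 120.19], [0.68, 151.7], [-89.99, 269.99], [4.06, 180], [-164.3, 164.3]. Speed limits (degrees/s): [127.2, 127.2, 159.86, 180, 180, 180].

## Interface

Orientations are given as a 3x3 rotation matrix whose columns are the frame's x, y, z axes.
In Python, from bench import r gives the robot as it stands.
- The arm moves only by the tool arm_command, never from a script. Its argument "targets" is a list of rows, each a list of 7 numbers: the shift along the world's x, y, z as a fraction of full scale, then the turn, a rotation vector about the world's x, y, z as a fraction of full scale, then the opening, from 0 (shut) to 1 (fully open). In form: [[tx, ty, tz, wx, wy, wz, jaw], ...]. A call has 1 to 20 rows; each row shifts and turns the commanded pose from where the row before left it; what a row does not reach is not made up. Full scale, the value 1, is 5 cm for a shift and 4 degrees for a turn. A row lasts 1/10 s, in which the tool goes at most 50 mm and 8.59 degrees, less where a joint would pass 70% of its speed; a pose out of reach is approached as far as the arm can. A call with a number of a shift or a turn outside -1 to 1 is refused whole. A call with a gripper value outside its range is refused whole. The fingers move at their own pace and stop on an object; "squeeze" is the grip in N (left out, the last holds). Time passes only in rows, so rows that do not move let the fingers close. It gives the time, the measured TCP pose, the force, the opening and the grip force at its end, in the units of the state.
- r.state(): the state, without advancing time (a new reading comes with each control period).
- r.camera(name): name is "scene" or "top" or "wrist"; returns the picture (420x560x3 uint8, red, green, blue); there is no depth.
- r.get_calibration(name): a dict with "fx", "fy", "cx", "cy" (pixels), "R" (3x3) and "t" (3): a world point X has camera coordinates R X + t; the wrist camera has in their place "tool_from_camera" (4x4, takes a point from camera to tool coordinates, whose origin is the TCP and whose axes are the flange's). Camera axes: x right, y down, z forward; pixel columns grow to the right and rows downward; lengths in m; the calibration is good to about 2 mm. A picture is of the moment at which its call begins: read the wrist's pose just before it. get_calibration takes no time and is no camera call.
- r.hand_in(): hands the job in; it is judged then, once.
The state is a dict: "time": time; "qpos": joint angles; "joint_vel": joint speeds; "joint_torque": joint torques, N m; "ee_pos": TCP position; "tool_rot": TCP orientation; "force": force on the tool from outside, world axes, zero at the start; "moment": the same for the moment, N m; "width": finger opening in m; "gripper_force": force on a finger pad.
Only numpy, scipy, OpenCV 4.12 (cv2) and the standard library are available. Lean on these libraries where they do the work, as an engineer would, in place of code of your own. Each camera call takes 0.05 s, during which the arm holds its last target. There are 200 camera calls.

## Working session

There is one attempt and no reset: what is moved stays moved. The work goes in short steps, Python scripts to look and compute and a tool call to move; the robot and the scene stay as the last step left them, time stands still between calls to the robot, and variables do not carry over. Pictures are saved under pics/ and viewed, at most 10 in all, crops included, and the job is handed in when it is done.

Besides the shell and the picture viewer there is one more tool, called after "Request:" as a command line: name --pt "numbers of a row" for each row, then --argument value for the rest. arm_command: Moves the arm, as the interface text tells. Its arguments: {"type":"object","properties":{"targets":{"type":"array"},"squeeze":{"type":"number"}},"required":["targets"]}

```bash
mkdir -p pics; ls; python3 - <<'E'
from bench import r
import cv2,numpy as np
s=r.state();print(s['time'],s['ee_pos'],s['tool_rot'],s['width'])
for n in ('top','scene'):
    cv2.imwrite(f'pics/{n}0.png',r.camera(n)[:,:,::-1]);c=r.get_calibration(n);print(n,c)
print(r.get_calibration('wrist'))
E
```

```text
pics
0.0 [0.18055104 0.51919354 0.23711081] [[-9.44474371e-01  3.28584728e-01 -4.89519170e-04]
 [ 3.28585071e-01  9.44473805e-01 -1.04084030e-03]
 [ 1.20333807e-04 -1.14389568e-03 -9.99999339e-01]] 0.09327095799656852
top {'fx': 433.5875150701185, 'fy': 433.5875150701185, 'cx': 269.7422290025355, 'cy': 202.30394318100318, 'R': array([[-4.76149870e-03, -9.99612807e-01,  2.74146711e-02],
       [-9.87747895e-01,  4.25062387e-04, -1.56057408e-01],
       [ 1.55985331e-01, -2.78218509e-02, -9.87367470e-01]]), 't': array([-0.00861792,  0.52706335,  1.0188531 ])}
scene {'fx': 407.73572046620274, 'fy': 407.73572046620274, 'cx': 280.1420643488045, 'cy': 202.84496358341372, 'R': array([[-0.67642931,  0.73642857,  0.01078658],
       [ 0.44344403,  0.41892126, -0.79237767],
       [-0.58804828, -0.53120423, -0.60993547]]), 't': array([ 0.37058997, -0.18263886,  1.4010931 ])}
{'fx': 304.45076068503727, 'fy': 304.45076068503727, 'cx': 279.44233710711785, 'cy': 211.9914346283611, 'tool_from_camera': array([[ 3.18026445e-04, -9.55189035e-01, -2.95996294e-01,
         8.20975381e-02],
       [ 9.99999907e-01,  2.17453195e-04,  3.72698950e-04,
         9.17050472e-05],
       [-2.91632611e-04, -2.95996385e-01,  9.55189015e-01,
        -1.47555172e-01],
       [ 0.00000000e+00,  0.00000000e+00,  0.00000000e+00,
         1.00000000e+00]])}
```

View pics/top0.png

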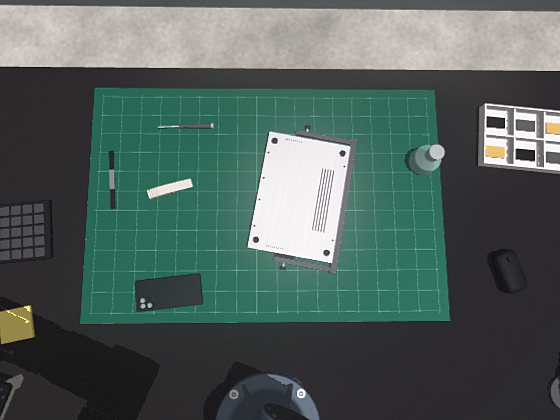

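View pics/scene0.png

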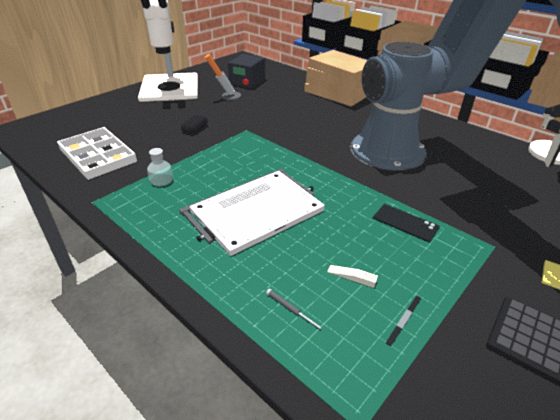

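The top view shows the silver laptop around (302,197), with the rail on its right, so its front edge faces left (world +y). The wedge is at (170,188), the phone at (168,292), the screwdriver at (185,126), the spudger at (112,180) and the dispenser at (427,157). The scene view agrees. Next I'll measure the wedge and the laptop corners, and enlarge the wedge to tell its two ends apart.

```bash
cat > h.py <<'E'
import numpy as np,cv2
from bench import r
def cam(n,s=None):
    c=r.get_calibration(n); K=np.array([[c['fx'],0,c['cx']],[0,c['fy'],c['cy']],[0,0,1]])
    if n=='wrist':
        T=np.array(c['tool_from_camera']); Rw=s['tool_rot']@T[:3,:3]; p=s['tool_rot']@T[:3,3]+s['ee_pos']
        return K,Rw.T,p
    return K,c['R'],-c['R'].T@c['t']
def cast(C,uv,z):
    K,R,p=C; d=R.T@np.linalg.inv(K)@np.array([uv[0],uv[1],1.]); return p+d*(z-p[2])/d[2]
def proj(C,X):
    K,R,p=C; q=K@R@(np.asarray(X)-p); return q[:2]/q[2]
def whites(im,lo=120):
    hsv=cv2.cvtColor(im,cv2.COLOR_RGB2HSV)
    m=((hsv[:,:,2]>lo)&(hsv[:,:,1]<70)).astype(np.uint8)
    return m,cv2.findContours(m,cv2.RETR_EXTERNAL,cv2.CHAIN_APPROX_NONE)[0]
E
python3 - <<'E'
from h import *
im=cv2.imread('pics/top0.png')[:,:,::-1].copy(); C=cam('top')
m,cs=whites(im)
for c in cs:
    a=cv2.contourArea(c); x,y,w,h=cv2.boundingRect(c)
    if a<150 or not(90<y<300 and 90<x<440): continue
    b=cv2.boxPoints(cv2.minAreaRect(c)); z=0.023 if a>3000 else 0.01
    P=np.array([cast(C,q,z) for q in b]); print(a,b.round(1).tolist()); print(P.round(4).tolist(), [np.linalg.norm(P[i]-P[i-1]).round(4) for i in range(4)])
w=cv2.resize(im[165:215,130:210],None,fx=5,fy=5,interpolation=2)
sc=cv2.imread('pics/scene0.png')[:,:,::-1]
w2=cv2.resize(sc[250:300,315:395],None,fx=5,fy=5,interpolation=2)
cv2.imwrite('pics/crop1.png',np.hstack([w,w2])[:,:,::-1])
E
```

```text
388.5 [[145.8000030517578, 189.0], [190.10000610351562, 176.89999389648438], [192.8000030517578, 186.60000610351562], [148.5, 198.6999969482422]]
[[0.5661, 0.3003, 0.01], [0.5972, 0.1902, 0.01], [0.5722, 0.183, 0.01], [0.5413, 0.2928, 0.01]] [np.float64(0.0259), np.float64(0.1144), np.float64(0.0261), np.float64(0.114)]
562.0 [[410.6000061035156, 162.8000030517578], [423.6000061035156, 136.8000030517578], [446.79998779296875, 148.39999389648438], [433.79998779296875, 174.39999389648438]]
[[0.635, -0.3749, 0.01], [0.7047, -0.413, 0.01], [0.6737, -0.472, 0.01], [0.6045, -0.4334, 0.01]] [np.float64(0.066), np.float64(0.0794), np.float64(0.0667), np.float64(0.0792)]
10537.0 [[244.60000610351562, 259.1000061035156], [268.3999938964844, 130.10000610351562], [359.1000061035156, 146.89999389648438], [335.29998779296875, 275.79998779296875]]
[[0.39, 0.0514, 0.023], [0.7167, -0.0079, 0.023], [0.6732, -0.2395, 0.023], [0.3487, -0.1692, 0.023]] [np.float64(0.2244), np.float64(0.332), np.float64(0.2356), np.float64(0.332)]
```

View pics/crop1.png

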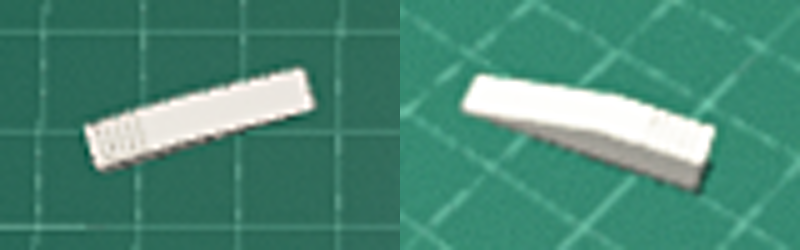

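The handle is at the left end (ridged, near (148,193) in the top view) and the thin end, near (191,182), already points toward the laptop. I'll move the hand over the area and look with the wrist camera.

Request:
arm_command --pt "0.54 -0.51 -0.07 0 0 -0.98 1" --pt "0.54 -0.51 -0.07 0 0 -0.98 1" --pt "0.54 -0.51 -0.07 0 0 -0.98 1" --pt "0.54 -0.51 -0.07 0 0 -0.98 1" --pt "0.54 -0.51 -0.07 0 0 -0.98 1" --pt "0.54 -0.51 -0.07 0 0 -0.98 1" --pt "0.54 -0.51 -0.07 0 0 -0.98 1" --pt "0.54 -0.51 -0.07 0 0 -0.98 1" --pt "0.54 -0.51 -0.07 0 0 -0.98 1" --pt "0.54 -0.51 -0.07 0 0 -0.98 1" --pt "0.54 -0.51 -0.07 0 0 -0.98 1" --pt "0.54 -0.51 -0.07 0 0 -0.98 1" --pt "0.54 -0.51 -0.07 0 0 -0.98 1" --pt "0.54 -0.51 -0.07 0 0 -0.98 1" --pt "0 0 0 0 0 0 1" --pt "0 0 0 0 0 0 1"

```text
time: 1.7
ee_pos: [0.5585, 0.162, 0.188]
tool_rot: [[-0.274, 0.962, -0.001], [0.962, 0.274, -0.0], [0.0, -0.001, -1.0]]
force: [-0.1, 0.5, -0.3]
width: 0.0927
gripper_force: 0.0
```

```bash
python3 - <<'E'
from h import *
s=r.state(); im=r.camera('wrist'); np.savez('w1.npz',im=im,ee_pos=s['ee_pos'],tool_rot=s['tool_rot'])
print(s['ee_pos'],s['tool_rot'].round(3).tolist()); cv2.imwrite('pics/w1.png',im[:,:,::-1])
E
```

```text
[0.558533   0.16203106 0.18803668] [[-0.274, 0.962, -0.001], [0.962, 0.274, -0.0], [0.0, -0.001, -1.0]]
```

View pics/w1.png

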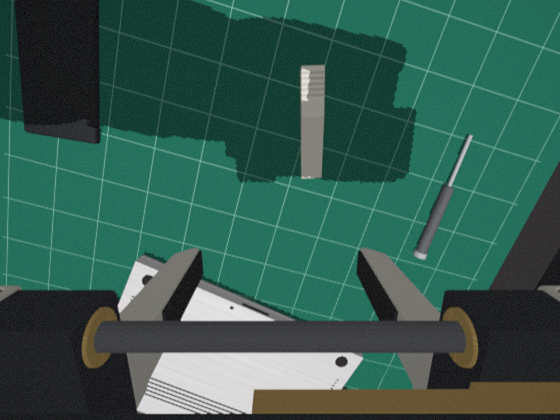

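In the wrist view the wedge stands upright at (313,120), with its handle at the top and thin end at (313,178). The laptop's front edge shows below, with a dark notch near (250,307), partly hidden by the gripper. Next I'll measure the wedge ends and the notch.

```bash
python3 - <<'E'
from h import *
d=np.load('w1.npz'); im=d['im']; C=cam('wrist',d)
hsv=cv2.cvtColor(im,cv2.COLOR_RGB2HSV)
m=((hsv[:,:,2]>85)&(hsv[:,:,1]<60)).astype(np.uint8); m[:,:280]=0;m[:,350:]=0;m[200:]=0;m[:50]=0
m=cv2.morphologyEx(m,cv2.MORPH_OPEN,np.ones((5,5)))
ys=np.where(m.any(1))[0]; print('rows',ys.min(),ys.max())
for y in range(ys.min(),ys.max()+1,8):
    x=np.where(m[y])[0]; print(y,x.min(),x.max()+1)
def mid(y):
    x=np.where(m[y])[0]; return (x.min()+x.max()+1)/2
y0,y1=ys.min(),ys.max()+1
back=cast(C,(mid(y0+3),y0),0.021); tip=cast(C,(mid(y1-4),y1),0.003)
print('back',back,'tip',tip,np.linalg.norm((back-tip)[:2]))
# front-edge crop of laptop
cv2.imwrite('pics/crop2.png',cv2.resize(im[240:340,130:380],None,fx=3,fy=3,interpolation=2)[:,:,::-1])
E
```

```text
rows 65 178
65 302 325
73 300 325
81 300 325
89 300 325
97 300 325
105 301 325
113 301 325
121 301 324
129 301 324
137 301 323
145 301 323
153 301 323
161 301 322
169 301 322
177 301 321
back [0.55332008 0.29564455 0.021     ] tip [0.58824674 0.18898282 0.003     ] 0.11223455634757293
```

View pics/crop2.png

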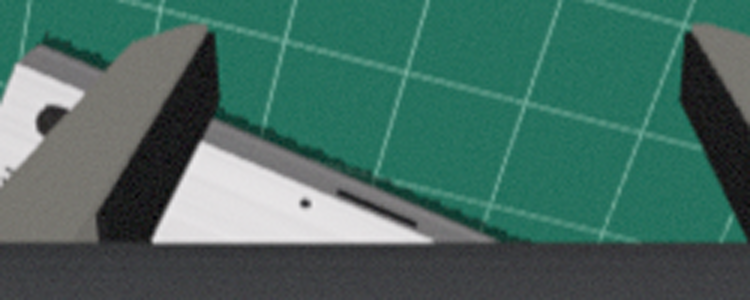

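The notch shows at wrist pixel (256,309). Both views agree on the wedge: the measured length is 112 mm against 110, and the grip point is near (0.562, 0.273). Next I'll go over it and descend.

Request:
arm_command --pt "0.07 0.74 0 0 0 0 1" --pt "0 0.74 0 0 0 0 1" --pt "0 0.74 0 0 0 0 1" --pt "0 0 -0.7 0 0 0 1" --pt "0 0 -0.7 0 0 0 1" --pt "0 0 -0.7 0 0 0 1" --pt "0 0 -0.4 0 0 0 1" --pt "0 0 -0.3 0 0 0 1" --pt "0 0 0 0 0 0 1" --pt "0 0 0 0 0 0 1"

```text
time: 2.75
ee_pos: [0.5623, 0.274, 0.0495]
tool_rot: [[-0.275, 0.961, 0.001], [0.961, 0.275, 0.0], [0.0, 0.001, -1.0]]
force: [-0.7, 0.5, -0.3]
width: 0.0926
gripper_force: 0.0
```

```bash
python3 - <<'E'
from h import *
s=r.state(); im=r.camera('wrist'); np.savez('w2.npz',im=im,ee_pos=s['ee_pos'],tool_rot=s['tool_rot'])
C=cam('wrist',s); print(s['ee_pos'], 'tcp px',proj(C,s['ee_pos'])); cv2.imwrite('pics/w2.png',im[:,:,::-1])
E
```

```text
[0.56232823 0.27401284 0.04952956] tcp px [278.16516829 276.70646358]
```

View pics/w2.png

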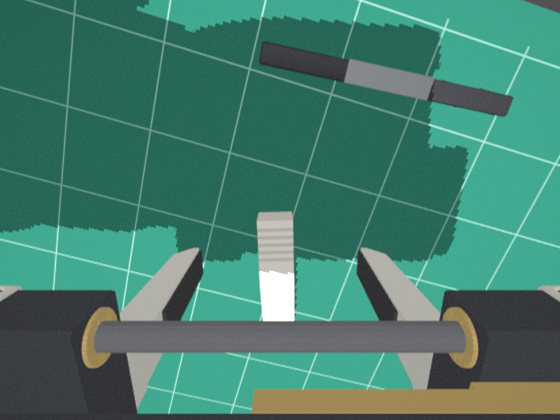

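The wedge handle sits midway between the fingers, with its back edge at (276,213) and the sides running vertically from (258,215) to (293,213). I'll check the back edge's distance from the TCP.

```bash
python3 - <<'E'
from h import *
d=np.load('w2.npz'); C=cam('wrist',d)
for uv in ((258,213),(293,212),(261,305),(294.5,305)):
    P=cast(C,uv,.021); print(uv,(d['tool_rot'].T@(P-d['ee_pos'])).round(4))
E
```

```text
(258, 213) [ 0.0273 -0.0123  0.0285]
(293, 212) [0.028  0.0089 0.0285]
(261, 305) [-0.0371 -0.0116  0.0285]
(294.5, 305) [-0.0371  0.0108  0.0285]
```

Request:
arm_command --pt "-0.02 0.06 -0.25 0 0 0 1" --pt "0 0 -0.24 0 0 0 1" --pt "0 0 0 0 0 0 1" --pt "0 0 0 0 0 0 0" --pt "0 0 0 0 0 0 0" --pt "0 0 0 0 0 0 0" --pt "0 0 0 0 0 0 0" --pt "0 0 0 0 0 0 0" --pt "0 0 0 0 0 0 0" --pt "0 0 0 0 0 0 0" --squeeze 40

```text
time: 3.8
ee_pos: [0.5612, 0.2764, 0.0241]
tool_rot: [[-0.275, 0.962, -0.0], [0.962, 0.275, -0.0], [-0.0, -0.0, -1.0]]
force: [1.7, -0.4, -0.7]
width: 0.0415
gripper_force: 0.0
```

Request:
arm_command --pt "0 0 0 0 0 0 0" --pt "0 0 0 0 0 0 0" --pt "0 0 0 0 0 0 0" --pt "0 0 0 0 0 0 0" --pt "0 0 0 0 0 0 0" --pt "0 0 0 0 0 0 0"

```text
time: 4.4
ee_pos: [0.5611, 0.2764, 0.0241]
tool_rot: [[-0.275, 0.962, -0.0], [0.962, 0.275, -0.0], [0.0, -0.0, -1.0]]
force: [0.2, 0.2, -0.3]
width: 0.0219
gripper_force: 40.0
```

Gripped at 21.9 mm, 40 N. I'll lift it, and measure the laptop from the two pictures already taken.

Request:
arm_command --pt "0 0 0.3 0 0 0 0" --pt "0 0 0.6 0 0 0 0" --pt "0 0 0.6 0 0 0 0" --pt "0 0 0 0 0 0 0"

```text
time: 4.8
ee_pos: [0.5633, 0.2774, 0.1042]
tool_rot: [[-0.275, 0.962, 0.007], [0.962, 0.275, 0.003], [0.001, 0.007, -1.0]]
force: [0.8, 0.1, -1.1]
width: 0.0215
gripper_force: 40.0
```

```bash
python3 - <<'E'
from h import *
def edges(im,box,lo):
    m,cs=whites(im,lo); return m
def fit(P):
    vx,vy,x,y=cv2.fitLine(np.float32(P),cv2.DIST_HUBER,0,.01,.01).ravel(); return np.array([x,y]),np.array([vx,vy])
# top view: front (left) edge by rows, side edges by columns
im=cv2.imread('pics/top0.png')[:,:,::-1].copy(); C=cam('top'); g=im.min(2).astype(float)
F=[]
for v in range(145,235,3):
    row=g[v,235:300]; i=np.where(row>130)[0][0]; f=(130-row[i-1])/(row[i]-row[i-1]); F.append(cast(C,(235+i-1+f,v),.023)[:2])
o,d=fit(F); print('front top',o,d*np.sign(d[0]),np.degrees(np.arctan2(d[1],d[0])))
S=[];N=[]
for u in range(278,330,3):
    col=g[:,u]; a=col[110:200]; i=np.where(a>130)[0][0]; S.append(cast(C,(u,110+i-1+(130-a[i-1])/(a[i]-a[i-1])),.023)[:2])
    b=col[290:200:-1]; i=np.where(b>130)[0][0]; N.append(cast(C,(u,290-i+1-(130-b[i-1])/(b[i]-b[i-1])),.023)[:2])
def X(l,k): 
    t=np.linalg.solve(np.c_[l[1],-k[1]],k[0]-l[0]); return l[0]+t[0]*l[1]
A=X((o,d),fit(S));B=X((o,d),fit(N)); print('corners',A,B,np.linalg.norm(A-B),'mid',(A+B)/2)
# wrist w1
d1=np.load('w1.npz'); im=d1['im']; C=cam('wrist',d1); g=im.min(2).astype(float)
F=[]
for u in range(210,270,3):
    col=g[255:318,u]; i=np.where(col>170)[0]
    if len(i) and i[0]>0: F.append(cast(C,(u,255+i[0]-.5),.023)[:2])
o,d=fit(F); print('front wrist',o,d*np.sign(d[0]),np.degrees(np.arctan2(d[1],d[0])),len(F))
hs=im[300:317,235:280].max(2); m=(hs<60); v,u=np.where(m); print('notch px',u.mean()+235,v.mean()+300,cast(C,(u.mean()+235,v.mean()+300),.0175),len(u), u.min()+235,u.max()+235)
E
```

```text
front top [0.55480194 0.02096327] [ 0.98269236 -0.18524499] -10.675416
corners [ 0.71554816 -0.00933862] [0.40932256 0.04838724] 0.31161898 mid [0.5624354  0.01952431]
front wrist [0.5478703  0.02480589] [ 0.9829703  -0.18376467] -10.589118 20
notch px 258.3125 308.1875 [0.57224756 0.02240396 0.0175    ] 48 243 279
```

Request:
arm_command --pt "0.07 -0.42 -0.12 0 0 -0.95 0" --pt "0.07 -0.42 -0.12 0 0 -0.95 0" --pt "0.07 -0.42 -0.12 0 0 -0.95 0" --pt "0.07 -0.42 -0.12 0 0 -0.95 0" --pt "0.07 -0.42 -0.12 0 0 -0.95 0" --pt "0.07 -0.42 -0.12 0 0 -0.95 0" --pt "0.07 -0.42 -0.12 0 0 -0.95 0" --pt "0 0 0 0 0 0 0" --pt "0 0 0 0 0 0 0" --pt "0 0 0 0 0 0 0"

```text
time: 5.8
ee_pos: [0.5857, 0.1302, 0.0574]
tool_rot: [[0.183, 0.983, 0.0], [0.983, -0.183, 0.0], [0.0, 0.0, -1.0]]
force: [-0.4, 0.5, 0.0]
width: 0.0215
gripper_force: 40.0
```

```bash
python3 - <<'E'
from h import *
s=r.state(); im=r.camera('wrist'); np.savez('w3.npz',im=im,ee_pos=s['ee_pos'],tool_rot=s['tool_rot'])
C=cam('wrist',s); print(s['ee_pos'],s['tool_rot'].round(4).tolist(),s['force']); print('exp tip px',proj(C,s['ee_pos']+s['tool_rot']@[-.088,0,.02]))
a=cv2.resize(im[350:420,150:410],None,fx=3,fy=3,interpolation=2); sc=r.camera('scene'); np.save('s3.npy',sc)
b=cv2.resize(sc[190:300,270:400],None,fx=3,fy=3,interpolation=2)
o=np.zeros((a.shape[0]+b.shape[0],780,3),np.uint8); o[:a.shape[0]]=a; o[a.shape[0]:,:b.shape[1]]=b
t=r.camera('top'); np.save('t3.npy',t); c=cv2.resize(t[150:260,210:340],None,fx=3,fy=3,interpolation=2); o[a.shape[0]:,390:]=c
cv2.imwrite('pics/w3.png',o[:,:,::-1])
E
```

```text
[0.58565409 0.13020229 0.05740823] [[0.1834, 0.983, 0.0003], [0.983, -0.1834, 0.0001], [0.0002, 0.0002, -1.0]] [-0.42395865  0.52365481  0.03359067]
exp tip px [278.30371758 376.25740969]
```

View pics/w3.png

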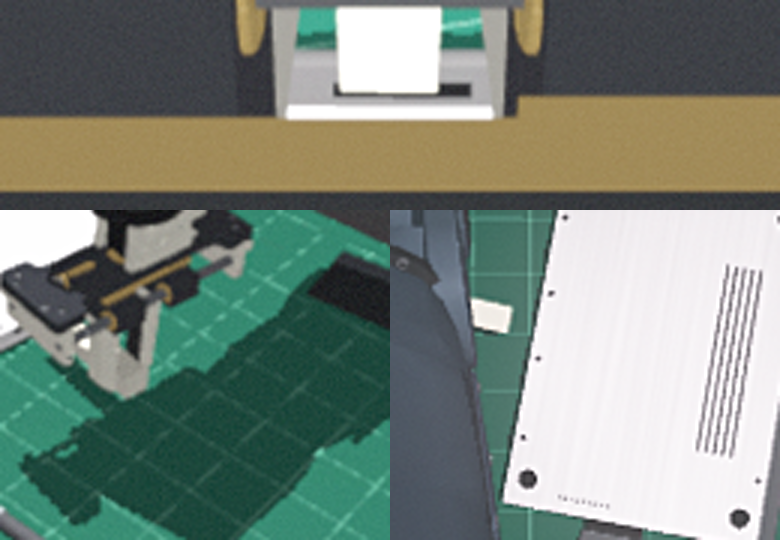

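The wrist crop shows the wedge's thin end spanning u=263 to 297 at v≈381, with the dark notch spanning u=261 to 307 at v≈380, just ahead of it. The top crop shows the tip short of the front edge. Next I'll compute the offset in the laptop frame.

```bash
python3 - <<'E'
from h import *
d=np.load('w3.npz'); im=d['im']; C=cam('wrist',d); p=d['ee_pos'];R=d['tool_rot']
g=im.max(2).astype(int)
row=im[372:380].mean(0).mean(1); x=np.where((row>215))[0]; x=x[(x>240)&(x<320)]; print('tip u',x.min(),x.max()+1)
sub=g[376:384,255:315]; 
for v in range(8): print(376+v,' '.join('%3d'%q for q in sub[v][::2]))
ut=(x.min()+x.max()+1)/2
T=lambda P:(R.T@(P-p)*1000).round(1)
print('tip',T(cast(C,(ut,381),p[2]-.0191)))
for u in (261,284,307): print('notch',u,T(cast(C,(u,380),.0175)),cast(C,(u,380),.0175))
for u in (255,306): print('cover edge',T(cast(C,(u,384.8),.023)))
print('cover top rows',[ (u,[int(q) for q in im.min(2)[380:390,u]]) for u in (250,256,285,308)])
E
```

```text
tip u 263 296
376 179 181 181 179 252 255 255 255 255 255 255 255 255 255 255 255 255 255 255 255 255 179 181 181 180 182 179 181 181 169
377 182 182 183 151 243 255 255 255 255 255 255 255 255 255 255 255 255 255 255 255 255 142 151 147 146 147 166 180 179 172
378 178 182 179 103 229 255 255 255 255 255 255 255 255 255 255 255 255 255 255 255 255  56  65  64  63  66 156 180 178 174
379 179 180 183  96 209 255 255 255 255 255 255 255 255 255 255 255 255 255 255 255 255  41  48  53  52  46 155 178 180 175
380 180 181 184  92 144 221 221 221 220 221 226 254 253 253 254 254 254 254 254 254 219  46  53  48  48  47 152 180 179 175
381 182 179 184 103  70  99  93  99  96  99 101 120 120 118 118 117 120 122 120 120  94  58  62  60  59  61 151 180 178 174
382 181 180 181 154 144 145 143 145 145 143 143 141 143 119 120 120 122 120 121 118 120 126 126 127 128 129 164 179 178 176
383 179 180 179 178 181 179 179 179 179 179 177 179 180 169 169 166 168 169 167 170 170 170 169 167 168 171 177 180 176 178
tip [-91.2   0.8  19.1]
notch 261 [-111.9  -13.5   39.9] [0.55182384 0.02266249 0.0175    ]
notch 284 [-111.9    4.3   39.9] [0.56939766 0.01938336 0.0175    ]
notch 307 [-111.9   22.2   39.9] [0.58697245 0.01610405 0.0175    ]
cover edge [-110.8  -17.8   34.4]
cover edge [-110.8   21.    34.4]
cover top rows [(250, [178, 179, 179, 179, 185, 245, 255, 255, 255, 227]), (256, [177, 179, 180, 177, 184, 245, 255, 255, 255, 226]), (285, [241, 108, 117, 164, 183, 226, 255, 255, 255, 225]), (308, [177, 178, 178, 178, 185, 227, 255, 255, 255, 228])]
```

The notch measures 35.7 mm wide against 36, and its edge is parallel to the tool. The tip is 3.5 mm off to one side, about 20 mm short and roughly 20 mm too high. I'll correct that, close to about 10 mm and re-check.

Request:
arm_command --pt "0.07 -0.01 -0.2 0 0 0 0" --pt "-0.02 -0.1 -0.2 0 0 0 0" --pt "-0.02 -0.1 0 0 0 0 0" --pt "0 0 0 0 0 0 0" --pt "0 0 0 0 0 0 0"

```text
time: 6.45
ee_pos: [0.5873, 0.1187, 0.0372]
tool_rot: [[0.186, 0.983, 0.0], [0.983, -0.186, 0.0], [0.0, 0.0, -1.0]]
force: [0.3, -0.3, -0.5]
width: 0.0216
gripper_force: 40.0
```

```bash
python3 - <<'E'
from h import *
s=r.state(); im=r.camera('wrist'); np.savez('w4.npz',im=im,ee_pos=s['ee_pos'],tool_rot=s['tool_rot'])
C=cam('wrist',s); p=s['ee_pos'];R=s['tool_rot']; print(p,s['force'])
sc=r.camera('scene');
print('scene tip px',proj(cam('scene'),p+R@[-.091,0,.02]))
a=cv2.resize(im[350:420,230:330],None,fx=6,fy=6,interpolation=2)
cv2.imwrite('pics/w4.png',a[:,:,::-1]); np.save('s4.npy',sc)
g=im.max(2)
for v in range(370,388): print(v,[int(q) for q in g[v,256:314:3]])
E
```

```text
[0.58726601 0.11870438 0.03723452] [ 0.32011703 -0.30400739 -0.4673871 ]
scene tip px [282.69887108 229.87151012]
370 [153, 151, 169, 255, 255, 255, 255, 255, 255, 255, 255, 255, 255, 255, 149, 152, 112, 113, 108, 177]
371 [116, 116, 178, 255, 255, 255, 255, 255, 255, 255, 255, 255, 255, 255, 111, 111, 109, 110, 107, 177]
372 [132, 140, 179, 255, 255, 255, 255, 255, 255, 255, 255, 255, 255, 255, 110, 110, 109, 112, 106, 176]
373 [139, 134, 159, 255, 255, 255, 255, 255, 255, 255, 255, 255, 255, 255, 105, 109, 110, 108, 104, 174]
374 [119, 112, 146, 255, 255, 255, 255, 255, 255, 255, 255, 255, 255, 255, 110, 108, 109, 111, 112, 174]
375 [130, 128, 155, 255, 255, 255, 255, 255, 255, 255, 255, 255, 255, 255, 126, 130, 129, 126, 130, 173]
376 [158, 161, 179, 255, 255, 255, 255, 255, 255, 255, 255, 255, 255, 255, 161, 164, 163, 162, 163, 175]
377 [179, 180, 194, 255, 255, 255, 255, 255, 255, 255, 255, 255, 255, 255, 181, 180, 180, 178, 184, 177]
378 [187, 187, 201, 255, 255, 255, 255, 255, 255, 255, 255, 255, 255, 255, 189, 189, 190, 190, 190, 181]
379 [194, 193, 200, 255, 255, 255, 255, 2
[... 203 characters left out ...]
 202, 205, 207, 205, 206, 208, 206, 203, 199, 198, 198, 196, 199, 190]
382 [192, 192, 189, 189, 188, 190, 188, 188, 188, 189, 187, 190, 187, 189, 190, 188, 188, 191, 191, 187]
383 [186, 186, 185, 184, 183, 187, 185, 183, 185, 183, 184, 182, 185, 184, 185, 185, 186, 183, 184, 181]
384 [182, 186, 187, 186, 184, 186, 185, 184, 186, 183, 184, 186, 186, 183, 183, 183, 183, 184, 182, 182]
385 [186, 187, 186, 186, 187, 185, 187, 184, 185, 184, 184, 184, 184, 185, 184, 184, 185, 183, 183, 183]
386 [186, 187, 188, 185, 187, 181, 184, 186, 184, 185, 186, 186, 185, 187, 184, 184, 182, 183, 185, 181]
387 [174, 176, 175, 175, 172, 173, 172, 173, 174, 173, 170, 172, 172, 175, 171, 175, 173, 185, 182, 183]
```

View pics/w4.png

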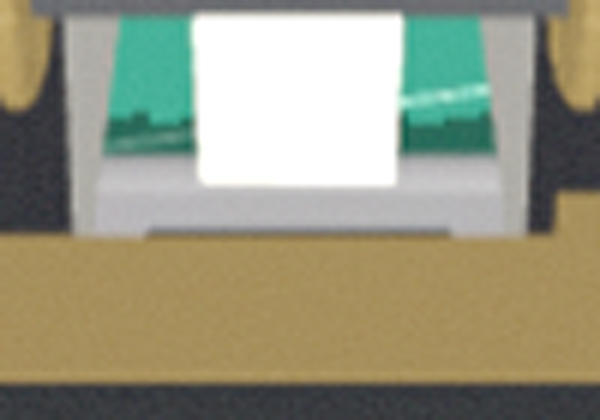

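The tip (u=262.8 to 296.3, centre 279.6) lines up with the notch (u=254.5 to 305.3, centre 279.9), with a gap of about 10 mm. I'll push the tip in by 6 mm.

Request:
arm_command --pt "-0.015 -0.079 0 0 0 0 0" --pt "-0.015 -0.079 0 0 0 0 0" --pt "-0.015 -0.079 0 0 0 0 0" --pt "-0.015 -0.079 0 0 0 0 0" --pt "0 0 0 0 0 0 0" --pt "0 0 0 0 0 0 0" --pt "0 0 0 0 0 0 0"

```text
time: 7.25
ee_pos: [0.5842, 0.1032, 0.0371]
tool_rot: [[0.185, 0.983, 0.0], [0.983, -0.185, 0.0], [0.0, 0.0, -1.0]]
force: [-0.0, -0.5, -0.4]
width: 0.0217
gripper_force: 40.0
```

Request:
arm_command --pt "0 0 -0.006 0 0 0 0" --pt "0 0 -0.006 0 0 0 0" --pt "0 0 -0.006 0 0 0 0" --pt "0 0 0 0 0 0 0" --pt "0 0 0 0 0 0 0"

```text
time: 7.75
ee_pos: [0.5842, 0.1032, 0.0362]
tool_rot: [[0.185, 0.983, -0.0], [0.983, -0.185, 0.0], [0.0, -0.0, -1.0]]
force: [-0.1, 0.7, 0.1]
width: 0.0215
gripper_force: 40.0
```

Request:
arm_command --pt "-0.0075 -0.039 0 0 0 0 0" --pt "-0.0075 -0.039 0 0 0 0 0" --pt "-0.0075 -0.039 0 0 0 0 0" --pt "-0.0075 -0.039 0 0 0 0 0" --pt "-0.0075 -0.039 0 0 0 0 0" --pt "0 0 0 0 0 0 0" --pt "0 0 0 0 0 0 0"

```text
time: 8.45
ee_pos: [0.5824, 0.0935, 0.0363]
tool_rot: [[0.185, 0.983, 0.0], [0.983, -0.185, 0.0], [0.0, 0.0, -1.0]]
force: [1.6, 3.1, -2.2]
width: 0.0219
gripper_force: 40.0
```

Contact with the lip is felt. I'll go on in small steps.

Request:
arm_command --pt "-0.0075 -0.039 0 0 0 0 0" --pt "-0.0075 -0.039 0 0 0 0 0" --pt "-0.0075 -0.039 0 0 0 0 0" --pt "0 0 0 0 0 0 0" --pt "0 0 0 0 0 0 0"

```text
time: 8.95
ee_pos: [0.5812, 0.0877, 0.0362]
tool_rot: [[0.185, 0.983, 0.0], [0.983, -0.185, 0.0], [0.0, 0.0, -1.0]]
force: [0.6, 4.6, -0.9]
width: 0.0213
gripper_force: 40.0
```

```bash
python3 - <<'E'
from h import *
s=r.state(); print(s['ee_pos'],s['force'],s['moment'])
im=r.camera('wrist'); sc=r.camera('scene'); t=r.camera('top'); np.savez('w5.npz',im=im,sc=sc,t=t,ee_pos=s['ee_pos'],tool_rot=s['tool_rot'])
s4=np.load('s4.npy')
# scene: front corners of the cover; projected position of front-edge corner for lift 0..8 mm
C=cam('scene'); n=np.array([.569,.0195,0]); y=np.array([.983,-.185,0])
for k in (-.15,.15):
    for L in (0,4,8): print(k,L,proj(C,n+k*y+[0,0,.023+L/1000]).round(1))
E
```

```text
[0.58121268 0.08765027 0.03624266] [ 0.59258833  4.59393381 -0.94310507] [ 0.66016662 -0.13997589  0.03755248]
-0.15 0 [324.2 205. ]
-0.15 4 [324.4 203.8]
-0.15 8 [324.5 202.7]
0.15 0 [229.8 250.5]
0.15 4 [229.7 249.3]
0.15 8 [229.5 248.1]
```

```bash
python3 - <<'E'
from h import *
d=np.load('w5.npz'); im=d['im']; C=cam('wrist',d); p,R=d['ee_pos'],d['tool_rot']
for z in (.015,.020,.023,.022,.025,.024,.027):
    print(z,proj(C,p+R@[-.0705,0,p[2]-z]).round(1))
a=cv2.resize(im[345:400,220:340],None,fx=6,fy=6,interpolation=2)
cv2.imwrite('pics/w5.png',a[:,:,::-1])
# scene sub-pixel shift of cover patches vs first scene picture
g0=cv2.cvtColor(cv2.imread('pics/scene0.png'),cv2.COLOR_BGR2GRAY); g1=cv2.cvtColor(d['sc'],cv2.COLOR_RGB2GRAY)
f=cv2.goodFeaturesToTrack(g0,60,.05,5,mask=cv2.fillPoly(np.zeros_like(g0),[np.array([[185,205],[280,165],[335,205],[235,255]])],255))
q,st,_=cv2.calcOpticalFlowPyrLK(g0,g1,f,None,winSize=(11,11))
for A,B,k in zip(f[:,0],q[:,0],st[:,0]):
    if k: print(A,(B-A).round(2))
E
```

```text
0.015 [278.3 354.3]
0.02 [278.3 359.8]
0.023 [278.2 363.3]
0.022 [278.3 362.2]
0.025 [278.2 365.7]
0.024 [278.2 364.5]
0.027 [278.2 368.1]
[312. 204.] [-30.91  -9.62]
[201. 206.] [-0.02 -0.1 ]
[274. 175.] [-0.05 -0.03]
[232. 243.] [-0.11 -0.75]
[310. 188.] [-24.55 -15.58]
[190. 206.] [-0.02 -0.03]
[323. 204.] [-33.1  -10.54]
[279. 171.] [-0.29  0.16]
```

View pics/w5.png

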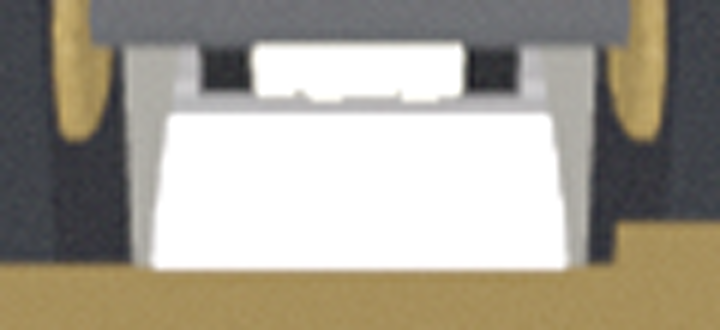

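The wedge is in the notch with the lip resting on its slope: lip at v≈360.5, cover top edge at v≈363.8. The cover's corner screw in the scene view has shifted up 0.75 px, which suggests roughly 2.7 mm of lift. I'll measure that lift properly using the cover's marks.

```bash
cat > lift.py <<'E'
from h import *
def lift(view,img,ref,pts):
    C=cam(view); xl=np.array([-.185,-.983,0]); n=np.array([.569,.0195,.023]); out=[]
    g0=cv2.cvtColor(ref,cv2.COLOR_RGB2GRAY).astype(np.float32); g1=cv2.cvtColor(img,cv2.COLOR_RGB2GRAY).astype(np.float32)
    for u,v in pts:
        X=cast(C,(u,v),.023); f=1-((X-n)@xl)/.21
        J=(proj(C,X+[0,0,.004*f])-proj(C,X))/4
        T=g0[v-6:v+7,u-6:u+7]; W=np.eye(2,3,dtype=np.float32); W[:,2]=[u-6,v-6]
        cc,W=cv2.findTransformECC(T,g1,W,cv2.MOTION_TRANSLATION,(3,200,1e-6)); e=W[:,2]-[u-6,v-6]
        out.append((u,v,round(float(f),2),e.round(2).tolist(),J.round(3).tolist(),'lift mm',round(float(e@J/(J@J)),2),round(float(cc),3)))
    return out
E
python3 - <<'E'
from lift import *
d=np.load('w5.npz')
rd=lambda n: cv2.imread(n)[:,:,::-1].copy()
for o in lift('scene',d['sc'],rd('pics/scene0.png'),[(234,242),(201,206),(275,176)]): print(o)
for o in lift('top',d['t'],rd('pics/top0.png'),[(275,141),(256,240),(343,153),(326,252)]):print(o)
E
```

```text
(234, 242, 0.91, [-0.11, -0.83], [-0.022, -0.274], 'lift mm', 3.04, 0.992)
(201, 206, 0.08, [0.1, 0.05], [-0.003, -0.023], 'lift mm', -2.77, 0.984)
(275, 176, 0.08, [-0.26, 0.16], [0.0, -0.022], 'lift mm', -7.51, 0.982)Traceback (most recent call last):
  File "<stdin>", line 5, in <module>
  File "lift.py", line 9, in lift
    cc,W=cv2.findTransformECC(T,g1,W,cv2.MOTION_TRANSLATION,(3,200,1e-6)); e=W[:,2]-[u-6,v-6]
         ~~~~~~~~~~~~~~~~~~~~^^^^^^^^^^^^^^^^^^^^^^^^^^^^^^^^^^^^^^^^^^^^
cv2.error: OpenCV(4.12.0) /io/opencv/modules/video/src/ecc.cpp:589: error: (-7:Iterations do not converge) The algorithm stopped before its convergence. The correlation is going to be minimized. Images may be uncorrelated or non-overlapped in function 'findTransformECC'
```

The scene view gives 2.6 to 3.0 mm and the geometry gives 2.4 mm. About 5.5 mm more push should bring it to 4 mm.

Request:
arm_command --pt "-0.007 -0.036 0 0 0 0 0" --pt "-0.007 -0.036 0 0 0 0 0" --pt "-0.007 -0.036 0 0 0 0 0" --pt "0 0 0 0 0 0 0" --pt "0 0 0 0 0 0 0" --pt "0 0 0 0 0 0 0"

```text
time: 9.7
ee_pos: [0.5801, 0.0822, 0.0362]
tool_rot: [[0.185, 0.983, -0.0], [0.983, -0.185, 0.0], [0.0, -0.0, -1.0]]
force: [0.3, 5.3, -1.2]
width: 0.0215
gripper_force: 40.0
```

```bash
python3 - <<'E'
from lift import *
d=np.load('w5.npz'); rd=lambda n: cv2.imread(n)[:,:,::-1].copy()
s=r.state(); print(s['ee_pos'],s['force'],s['moment'])
ref=rd('pics/scene0.png')
for i in range(3):
    sc=r.camera('scene')
    for o in lift('scene',sc,ref,[(234,242),(233,243)]): print(o)
for o in lift('scene',sc,d['sc'],[(234,241)]): print('vs w5',o)
im=r.camera('wrist')
C=cam('wrist',s); p=s['ee_pos'];R=s['tool_rot']
print('cover col',[(v,int(im.min(2)[v,255]),int(im.min(2)[v,300])) for v in range(352,364)])
for z in (.020,.023,.024,.027): print(z,proj(C,p+R@[-.065,0,p[2]-z]).round(1))
E
```

```text
[0.58012688 0.08221626 0.03622256] [ 0.26526584  5.29861379 -1.19330187] [ 0.78437057 -0.15043162  0.00121007]
(234, 242, 0.91, [-0.18, -1.12], [-0.022, -0.274], 'lift mm', 4.1, 0.991)
(233, 243, 0.92, [-0.14, -1.15], [-0.023, -0.277], 'lift mm', 4.17, 0.985)
(234, 242, 0.91, [-0.2, -1.12], [-0.022, -0.274], 'lift mm', 4.12, 0.99)
(233, 243, 0.92, [-0.15, -1.15], [-0.023, -0.277], 'lift mm', 4.18, 0.985)
(234, 242, 0.91, [-0.2, -1.12], [-0.022, -0.274], 'lift mm', 4.11, 0.99)
(233, 243, 0.92, [-0.16, -1.14], [-0.023, -0.277], 'lift mm', 4.14, 0.985)
vs w5 (234, 241, 0.89, [-0.09, -0.34], [-0.021, -0.27], 'lift mm', 1.27, 0.992)
cover col [(352, 88, 92), (353, 61, 60), (354, 64, 64), (355, 145, 141), (356, 176, 175), (357, 176, 174), (358, 204, 202), (359, 255, 255), (360, 255, 255), (361, 255, 255), (362, 255, 255), (363, 255, 255)]
0.02 [278.3 353.1]
0.023 [278.2 356.5]
0.024 [278.2 357.7]
0.027 [278.2 361.2]
```

The scene view gives 4.1 mm of lift and the geometry gives 3.8 mm. The wedge is still gripped at 40 N and the push is steady at about 5 N, so I'm handing in.

```bash
python3 -c "
from bench import r
print(r.hand_in())"
```

```text
the job is handed in; nothing more can be done
None
```

The wedge is in the pry notch, still gripped, and holds the cover's front edge up by about 4 mm (estimated from the camera images and the push depth); the phone, screwdriver, spudger and dispenser were not touched, and the job is handed in.

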